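# Dress the counter display of the chocolate shop

### The arm

A 6-joint arm with a two-finger parallel gripper is mounted at the origin on the work surface. World frame = base frame: x ahead of the robot, y to its left, z up, the work surface at z = 0. Lengths are in m, angles in rad, forces in N, time in s.
With the tool pointing down it reaches from about 0.325 to 0.9 m from the base axis. Payload 6.1 kg.
Tool frame: the origin (TCP) lies midway between the tips of the shut fingers; the grasp point (between the pads) lies 19 mm behind it; z points along the fingers, y is the line along which they close (so a half turn about z gives the same grasp; the last joint's range is limited). The gripper opens to 85 mm and grips with 20 to 120 N. Pads are 22 mm wide; open, the fingers measure 114 mm over their backs; the gripper's body (76 mm by 85 mm) begins 54 mm behind the grasp point. The pads swing forward as they close: fully open they stand 13 mm farther back than shut.
Start: joints at [-1.42, 0.22, 1.526, -0, 1.395, -0.126], TCP at [0.171, -0.601, 0.231] pointing down, gripper open.
Joint ranges: [-2.98, 2.98], [-0.91, 2.08], [0.09, 2.57], [-1.24, 4.39], [0.2, 2.65], [-2.68, 2.68]. Speed limits (rad/s): [2.57, 2.57, 3.01, 3.14, 3.14, 3.14].

### API

Orientations are given as [roll, pitch, yaw] about the fixed x, y, z axes, in that order (R = Rz(yaw) Ry(pitch) Rx(roll)).
In Python, from plant import movep, move_l, set_joints, gripper_to, hold, inverse_kinematics, observe, get_image, get_calibration, Unreachable, job_done gives the robot as it stands. Calls block until the motion is done:
- movep(position, orientation): joint-space move of the TCP to a pose.
- move_l(position, feed=0.15, rotation=None, max_force=None): straight line of the TCP; rotation=None keeps the orientation; feed is the mean speed in m/s. With max_force (N) it stops when the force on the tool has changed by that much, and returns True; else False.
- set_joints(angles): joint-space move.
- gripper_to(opening, f_grip=None): finger opening in m; f_grip is the grip in N (None keeps the last); returns when the fingers have stopped.
- hold(seconds).
- inverse_kinematics(position, orientation): joint angles nearest the present ones, or None.
- observe(): the state.
- get_image(name): name is "scene" or "top" or "wrist"; returns (picture, depth): 384x512x3 uint8, red, green, blue; 384x512 float32, m along the optical axis (not along the pixel's ray), 0 where there is no reading.
- get_calibration(name): a dict with "intrinsics" (3x3 intrinsics, pixels), "dist_coeffs" ([k1, k2, p1, p2, k3] as OpenCV has them; the pictures are not rectified), "world_from_camera" (4x4, takes a point from camera to world coordinates). Camera axes: x right, y down, z forward; pixel columns grow to the right and rows downward; lengths in m; the calibration is good to about 2 mm. A picture is of the moment at which its call begins: read the wrist's pose just before it. get_calibration takes no time and is no camera call; for the wrist camera it gives the pose at the moment of the call.
A pose or a line that the arm cannot do raises Unreachable and nothing moves.
- job_done(): hands the job in; it is judged then, once.
The state is a dict: "time_s": time; "q": joint angles; "joint_velocities": joint speeds; "joint_torque": joint torques, N m; "eef_pos": TCP position; "tcp_rot": TCP orientation; "ft_force": force on the tool from outside, world axes, zero at the start; "torque": the same for the moment, N m; "opening": finger opening in m; "grasp_force": force on a finger pad.
Only numpy, scipy, OpenCV 4.12 (cv2) and the standard library are available. Lean on these libraries where they do the work, as an engineer would, in place of code of your own. Each camera call takes 0.05 s, during which the arm holds its last target. There are 200 camera calls.

### The job

Dress the slate display board on the shop counter: centre the round metal tin on the round marble plinth and the gift box on top of the tin, and stand the glass jar in the middle of the square wooden plinth. Lay the flat chocolate carton on the board midway between the two plinths, its length running from plinth to plinth, and stand the honey pot on the board close behind the middle of the carton, on the side away from the robot. Leave the green bottle and the brass bell where they are.

Things in the scene. Friction and masses are not known exactly. Their poses are not given: they have to be found in the camera images.
- board: Fixed dark slate board on the counter, 200 mm (its x) by 360 mm (its y), 10 mm thick. Origin: centre of its underside. Its x axis points away from the robot (turned up to 10 degrees), its y axis to the robot's left, through the plinths. These stand 125 mm either side of the board's centre on that line; which is left changes.
- round_plinth: Fixed round white marble plinth on the board, 90 mm diameter, 30 mm high. Origin: centre of its underside; its flat top is 30 mm above that (40 mm above the counter).
- square_plinth: Fixed square brown wooden plinth on the board, 90 x 90 mm, 30 mm high, sides parallel to the board's. Origin: centre of its underside; its flat top is 30 mm above that (40 mm above the counter).
- tin: Loose plain metal tin, an upright cylinder of 60 mm diameter, 36 mm high, flat closed lid, 0.14 kg. Origin: centre of its underside.
- gift_box: Loose small cardboard gift box with a flat grey ribbon cross, 44 x 44 mm, 32 mm high, about 0.09 kg. Origin: centre of its underside; x and y axes square to its sides, z up.
- jar: Loose glass jar of dark sweets with a flat wooden lid, an upright cylinder of 54 mm diameter up to 70 mm, then the lid (48 mm diameter, 15 mm high), 85 mm in all, about 0.22 kg. Origin: centre of its underside.
- carton: Loose flat dark-brown chocolate carton with a pale paper band round its middle, 100 mm long (its x axis), 38 mm wide (its y axis), 22 mm high, lying flat, about 0.10 kg. Origin: centre of its underside.
- honey_pot: Loose small terracotta honey pot, an upright cylinder of 42 mm diameter and 42 mm high with a narrower cork (32 mm diameter, 8 mm high) on top, 50 mm in all, about 0.10 kg. Origin: centre of its underside.
- bottle: Bystander: loose upright green glass bottle, 56 mm diameter, 150 mm high, to the left of the board. Origin: centre of its underside. Not to be disturbed.
- bell: Bystander: loose brass counter bell on a dark base, 76 mm diameter, 53 mm high, to the far left of the board. Origin: centre of its underside. Not to be disturbed.

How it is judged:
At the end, for the whole second after the job is handed in: Tin on round plinth and box on tin within 12 mm of centre, jar on square plinth within 15 mm; carton midway between plinths (15 mm each way, 0.25 rad); pot on board beyond carton, within 80 mm of its centre, 18 mm sideways; all upright, at rest; bottle and bell moved under 20 mm (horizontal distance between tin and round_plinth below 0.012 m and z of tin in the frame of round_plinth between 0.026 and 0.034 m and angle between each of tin, gift_box, jar, carton, honey_pot's own z axis and vertical below 0.1 rad and linear speed of each of tin, gift_box, jar, carton, honey_pot below 0.02 m/s and angular speed of each of tin, gift_box, jar, carton, honey_pot below 0.2 rad/s and horizontal distance between gift_box and tin below 0.012 m and z of gift_box in the frame of tin between 0.032 and 0.04 m and horizontal distance between jar and square_plinth below 0.015 m and z of jar in the frame of square_plinth between 0.026 and 0.034 m and x of carton in the frame of board between -0.015 and 0.015 m and y of carton in the frame of board between -0.015 and 0.015 m and z of carton in the frame of board between 0.006 and 0.014 m and angle between the x axis of carton and the y axis of board, either way round below 0.25 rad and x of honey_pot in the frame of board above 0.02 m and horizontal distance between honey_pot and carton below 0.08 m and y of honey_pot in the frame of board between -0.018 and 0.018 m and z of honey_pot in the frame of board between 0.006 and 0.014 m and distance of each of bottle, bell from where it was at the start of the episode below 0.02 m); the robot touches nothing.
It fails at once if the green bottle is knocked over or pushed away (distance of bottle from where it was at the start of the episode above 0.03 m or angle between bottle's own z axis and vertical above 0.3 rad).
It fails at once if the bell is knocked over or pushed away (distance of bell from where it was at the start of the episode above 0.03 m or angle between bell's own z axis and vertical above 0.3 rad).
It also fails if it takes over 128 s, if anything falls off the work surface, if the arm or the gripper's body presses on something with over 40 N, if the wrist force passes 120 N, or if a joint passes its speed limit or range.

## Working session

There is one attempt and no reset: what is moved stays moved. The work goes in short steps, each a Python script; the robot and the scene stay as the last script left them, time stands still between calls to the robot, and variables do not carry over. Pictures are saved under pics/ and viewed, at most 14 in all, crops included, and the job is handed in when it is done.

```bash
ls; mkdir -p pics
python3 - <<'E'
from plant import *
import cv2,numpy as np
for n in ("top","scene"):
    im,d=get_image(n); c=get_calibration(n)
    cv2.imwrite(f"pics/{n}0.png",im[:,:,::-1]); np.savez(f"{n}0.npz",im=im,d=d,**c)
    print(n,c["intrinsics"].tolist(),c["dist_coeffs"],np.round(c["world_from_camera"],3).tolist())
print(observe()["time_s"])
E
```

```text
pics
top [[451.24264938108115, 0.0, 254.11239524098406], [0.0, 451.24264938108115, 191.52546818813897], [0.0, 0.0, 1.0]] [-0.06185453  0.          0.          0.          0.        ] [[0.029, -0.992, 0.123, 0.395], [-1.0, -0.03, -0.008, 0.046], [0.011, -0.123, -0.992, 1.394], [0.0, 0.0, 0.0, 1.0]]
scene [[442.99913526377725, 0.0, 258.71568810291217], [0.0, 442.99913526377725, 193.46019205122465], [0.0, 0.0, 1.0]] [-0.00753427  0.          0.          0.          0.        ] [[-0.785, 0.402, -0.47, 1.091], [0.619, 0.528, -0.582, 0.729], [0.014, -0.748, -0.663, 0.832], [0.0, 0.0, 0.0, 1.0]]
0.1
```

View pics/top0.png

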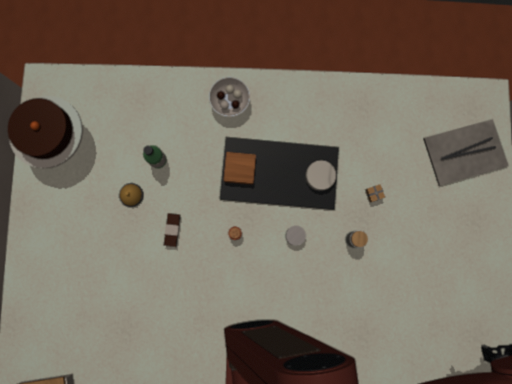

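View pics/scene0.png

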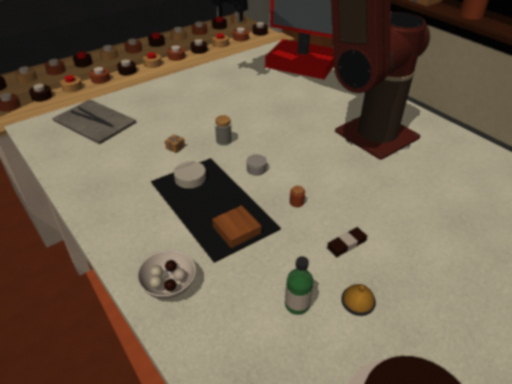

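Top view: square plinth (240,168), round plinth (320,176), gift box (375,194), jar (357,239), tin (296,237), honey pot (235,233), carton (172,230), bottle (153,156), bell (130,195). The scene view agrees. Next I'll measure by casting rays onto each top's plane, using the depth to isolate the tops.

```bash
cat > vis.py <<'E'
import cv2,numpy as np
def rays(px,c):
    n=cv2.undistortPoints(np.float64(px).reshape(-1,1,2),c["intrinsics"],c["dist_coeffs"]).reshape(-1,2)
    return np.c_[n,np.ones(len(n))]
def onplane(px,c,z):
    T=c["world_from_camera"]; d=rays(px,c)@T[:3,:3].T; o=T[:3,3]
    return o+d*((z-o[2])/d[:,2])[:,None]
def cloud(d,c):
    v,u=np.mgrid[:d.shape[0],:d.shape[1]]
    T=c["world_from_camera"]; r=rays(np.c_[u.ravel(),v.ravel()],c)*d.reshape(-1,1)
    return (r@T[:3,:3].T+T[:3,3]).reshape(*d.shape,3)
def top(d,c,uv,r,h,tol=0.009):
    """top face of height h near pixel uv: centroid, min-area rectangle on plane z=h, median measured height"""
    P=cloud(d,c); m=((np.abs(P[...,2]-h)<tol)&(d>0)).astype(np.uint8)
    R=np.zeros_like(m); cv2.circle(R,tuple(int(x) for x in uv),int(r),1,-1); m&=R
    n,l,s,ce=cv2.connectedComponentsWithStats(m)
    k=1+np.argmax(s[1:,4]); m=(l==k).astype(np.uint8)
    w=onplane(np.argwhere(m)[:,::-1],c,h)[:,:2]
    rect=cv2.minAreaRect((w*1000).astype(np.float32))
    return w.mean(0),rect,np.median(P[...,2][m>0]),s[k,4]
E
python3 - <<'E'
from vis import *
c=dict(np.load("top0.npz")); d=c["d"]
P=cloud(d,c); print("table z",[round(float(P[v,u,2]),4) for v,u in((260,200),(120,300),(300,300),(220,420))], "noise",P[255:275,190:210,2].std())
for n,uv,r,h in [("board",(280,174),75,.01),("square",(240,168),24,.04),("round",(320,176),24,.04),("box",(375,194),15,.032),("jar",(357,239),16,.085),("tin",(296,237),16,.036),("pot",(235,233),13,.05),("carton",(172,230),24,.022),("bottle",(153,154),20,.15),("bell",(130,195),20,.045)]:
    tol=.005 if n=="board" else .009
    try:
        a,rc,z,k=top(d,c,uv,r,h,tol); print(n,a.round(4),"rect",np.round(rc[0],1),np.round(rc[1],1),round(rc[2],1),"z",round(float(z),4),k)
    except Exception as e: print(n,e)
E
```

```text
table z [0.0006, -0.0012, -0.0032, -0.0034] noise 0.09834728711029693
board [ 0.6262 -0.045 ] rect [628.4 -40.7] [363.8 203.6] 86.1 z 0.0095 5119
square [0.6358 0.0811] rect [635.9  81.1] [89.6 90.6] 86.5 z 0.0394 865
round [ 0.6207 -0.1663] rect [ 620.8 -166.5] [83.9 87.9] 46.2 z 0.0392 641
box [ 0.5721 -0.3368] rect [ 572.1 -336.5] [44.1 48.5] 17.5 z 0.0314 217
jar [ 0.4286 -0.273 ] rect [ 428.4 -272.5] [47.  45.8] 46.2 z 0.0837 220
tin [ 0.4352 -0.0941] rect [435.8 -94.6] [59.  59.2] 65.1 z 0.0356 322
pot [0.4367 0.0885] rect [437.4  88.2] [38.5 35.6] 1.9 z 0.0476 129
carton [0.441  0.2822] rect [441.3 282. ] [ 40.4 100.1] 85.6 z 0.0219 428
bottle [0.6588 0.3387] rect [658.5 338.5] [26.6 23.8] 47.1 z 0.1483 73
bell [0.5459 0.4148] rect [546.2 413.9] [41.8 41.1] 34.2 z 0.0401 131
```

All sizes and heights match the specification, and the plinths are 248 mm apart (250 expected). Board yaw is about -0.065. I'll hover over the tin and cross-check with the wrist camera.

```bash
cat > arm.py <<'E'
from plant import *
from vis import *
HOV=0.19
def down(yaw): return [np.pi,0,(yaw+np.pi)%(2*np.pi)-np.pi]
def best(p,yaw):
    """the half-turn of the grasp that needs the least joint motion"""
    q0=np.array(observe()["q"]); s=[]
    for y in (yaw,yaw+np.pi):
        q=inverse_kinematics(p,down(y))
        if q is not None: s.append((np.abs(np.array(q)-q0).max(),y))
    return min(s)[1]
def hover(xy,yaw,z=HOV):
    p=[*xy,z]; y=best(p,yaw); movep(p,down(y)); return y
def look(name,xy,h,size):
    """wrist-camera check of the top face at height h expected at xy"""
    c=get_calibration("wrist"); im,d=get_image("wrist")
    cv2.imwrite(f"pics/w_{name}.png",im[:,:,::-1])
    T=np.linalg.inv(c["world_from_camera"]); p=T[:3,:3]@np.array([*xy,h])+T[:3,3]
    uv=(c["intrinsics"]@(p/p[2]))[:2]; r=0.75*size*c["intrinsics"][0,0]/p[2]
    try:
        a,rc,z,k=top(d,c,uv,r,h,.006)
        print("wrist",name,"uv",uv.round(),"xy",a.round(4),"rect",np.round(rc[0],1),np.round(rc[1],1),round(rc[2],1),"z",round(float(z),4),"off mm",((a-xy)*1000).round(1))
        return a,rc
    except Exception as e: print("wrist",name,"uv",uv.round(),e); return None,None
def st(t=""):
    o=observe(); print(t,"t %.1f"%o["time_s"],"tcp",np.round(o["eef_pos"],4),"open %.4f"%o["opening"],"grasp",np.round(o["grasp_force"],1),"ft",np.round(o["ft_force"],1))
def pick(xy,z,f=40):
    move_l([*xy,z+.05],feed=.25)
    if move_l([*xy,z],feed=.1,max_force=12): print("CONTACT on descent")
    gripper_to(0,f_grip=f); st("gripped")
    move_l([*xy,HOV],feed=.25); st("lifted")
def place(xy,z,opening,up=HOV):
    move_l([*xy,z+.03],feed=.25)
    hit=move_l([*xy,z],feed=.04,max_force=8); st("down hit=%s"%hit)
    gripper_to(opening); move_l([*xy,up],feed=.25); st("released")
E
python3 - <<'E'
from arm import *
xy=np.array([.4354,-.0943])
st(); y=hover(xy,0); st("yaw %.2f"%y); look("tin",xy,.036,.06)
E
```

```text
t 0.1 tcp [ 0.1707 -0.6007  0.2303] open 0.0854 grasp 0.0 ft [ 0.3  0.3 -0. ]
yaw 0.00 t 2.2 tcp [ 0.4356 -0.095   0.1902] open 0.0853 grasp 0.0 ft [ 0.6 -0.1 -0.1]
wrist tin uv [256. 173.] xy [ 0.4394 -0.095 ] rect [438.7 -94.8] [59.9 60. ] 45.4 z 0.0353 off mm [ 4.  -0.7]
```

View pics/w_tin.png

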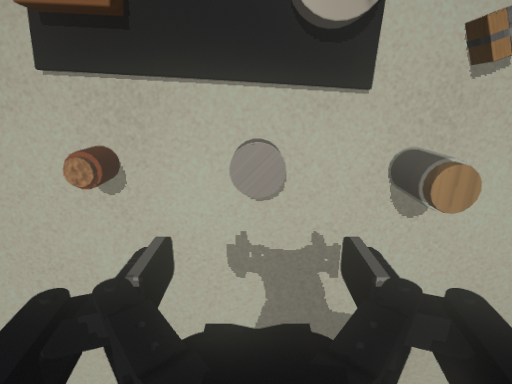

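The wrist view shows the tin at (258,169), the pot at (92,168), the jar lid at (455,187) and the box at (490,37). The wrist reads 4 mm further in x than the top camera. I'll measure the plinths with the wrist camera at the same yaw so a shared bias cancels, then do the tin.

Run:
```python
from arm import *
hover([.6,-.04],0,.30)
R={}
for n,xy in(("round",(.6205,-.1667)),("square",(.636,.0815))):
    a,rc=look(n,np.array(xy),.04,.09); R[n]=a
print("sep",R["round"]-R["square"],np.linalg.norm(R["round"]-R["square"]))
xy=np.array([.4354,-.0943]); hover(xy,0); a,_=look("tin2",xy,.036,.06)
ok=all(abs(np.subtract(R[n],t)).max()<.012 for n,t in(("round",(.6205,-.1667)),("square",(.636,.0815)))) and abs(a-xy).max()<.01
if ok:
    pick(a,.003); look("held",a,.19,.06)
```

```text
wrist round uv [348. 139.] xy [ 0.626  -0.1679] rect [ 624.7 -167.9] [89.4 88.3] 65.6 z 0.0392 off mm [ 5.5 -1.2]
wrist square uv [168. 128.] xy [0.6409 0.0788] rect [639.6  79.3] [89.8 89.8] 86.9 z 0.0392 off mm [ 4.9 -2.7]
sep [-0.01491897 -0.24661118] 0.24706203207225533
wrist tin2 uv [256. 174.] xy [ 0.4394 -0.095 ] rect [439.2 -95.2] [59.7 59.8] 89.9 z 0.0353 off mm [ 4.  -0.7]
gripped t 5.7 tcp [ 0.4403 -0.0953  0.0041] open 0.0589 grasp 42.5 ft [-0.4  0.9  6.9]
lifted t 6.6 tcp [ 0.4384 -0.0946  0.1884] open 0.0590 grasp 43.2 ft [-0.3 -0.1 -2.4]
wrist held uv [257. 239.] xy [ 0.4621 -0.0949] rect [457.9 -94.9] [54.2 18.9] 90.0 z 0.1905 off mm [22.7  0.1]
```

Run:
```python
from arm import *
rp=np.array([.6255,-.1685])
hover(rp,0); place(rp,.044,.085)
a,_=look("tin_placed",rp,.076,.06)
xy=np.array([.576,-.3377]); y=hover(xy,0); print("yaw",y); look("box",xy,.032,.044); st()
```

```text
down hit=True t 8.8 tcp [ 0.6247 -0.1682  0.0441] open 0.0592 grasp 43.7 ft [-1.5  1.   4.9]
released t 9.9 tcp [ 0.6246 -0.1682  0.1884] open 0.0851 grasp 0.0 ft [ 0.4  1.2 -0.6]
wrist tin_placed uv [257. 182.] xy [ 0.6241 -0.1681] rect [ 623.5 -168.2] [59.3 59.5] 90.0 z 0.0753 off mm [-1.4  0.4]
yaw 0
wrist box uv [258. 172.] xy [ 0.5766 -0.3399] rect [ 575.8 -339.9] [45.4 44.3] 19.2 z 0.0314 off mm [ 0.6 -2.2]
 t 10.8 tcp [ 0.5763 -0.336   0.1891] open 0.0850 grasp 0.0 ft [-0.6 -0.   0.4]
```

View pics/w_tin_placed.png

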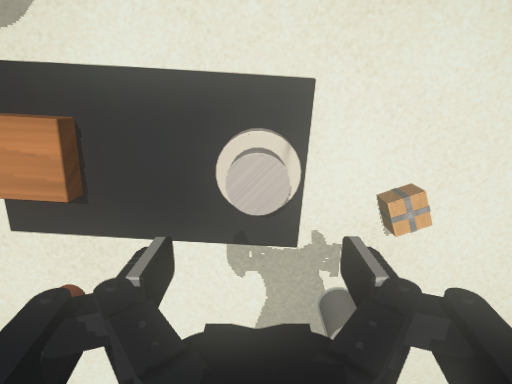

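View pics/w_box.png

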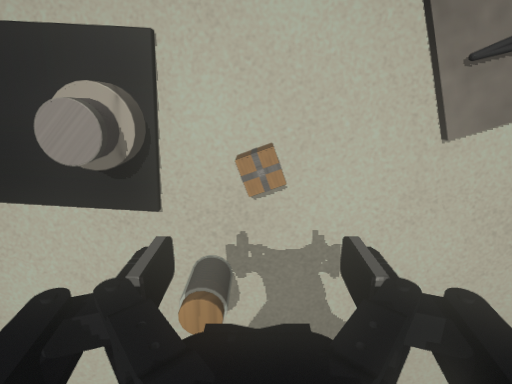

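Tin is on the plinth, centred to within about 2 mm; the box is at (261,171), turned 19°. Next the box, then the jar, with guards.

Run:
```python
from arm import *
b=np.array([.5763,-.3399]); psi=np.radians(19.2)
hover(b,psi); pick(b,.004)
o=observe()["opening"]
if o>.038:
    t=np.array([.6239,-.1682]); hover(t,psi); place(t,.081,.08)
    look("box_placed",t,.108,.044)
    xy=np.array([.4325,-.2735]); hover(xy,0); a,rc=look("jar",xy,.085,.048); st()
    if a is not None and np.abs(a-xy).max()<.01:
        pick(a,.022); 
        if observe()["opening"]>.048:
            s=np.array([.6403,.0797]); hover(s,0); place(s,.063,.085); look("jar_placed",s,.125,.048)
```

```text
gripped t 13.0 tcp [ 0.5769 -0.3403  0.0049] open 0.0438 grasp 41.8 ft [-0.2  0.1  4.2]
lifted t 13.9 tcp [ 0.5753 -0.3391  0.1877] open 0.0431 grasp 41.4 ft [-0.2  0.3 -2. ]
down hit=True t 15.8 tcp [ 0.6234 -0.1679  0.0809] open 0.0430 grasp 42.1 ft [0.1 0.3 4. ]
released t 16.9 tcp [ 0.624  -0.1682  0.1905] open 0.0801 grasp 0.0 ft [-1.1  0.3 -1.4]
wrist box_placed uv [257. 193.] xy [ 0.6232 -0.1675] rect [ 622.4 -167.8] [45.  44.6] 19.2 z 0.1074 off mm [-0.7  0.7]
wrist jar uv [257. 186.] xy [ 0.4332 -0.2767] rect [ 432.7 -276.7] [46.8 46.6] 45.0 z 0.0842 off mm [ 0.7 -3.2]
 t 17.8 tcp [ 0.4335 -0.2731  0.19  ] open 0.0796 grasp 0.0 ft [-0.   0.   0.3]
gripped t 19.5 tcp [ 0.4339 -0.2772  0.0231] open 0.0531 grasp 41.4 ft [-0.6  1.3  6.1]
lifted t 20.3 tcp [ 0.4323 -0.2759  0.1881] open 0.0533 grasp 42.1 ft [-0.1  0.1 -3.8]
down hit=True t 23.1 tcp [0.6394 0.0798 0.0632] open 0.0535 grasp 42.5 ft [-0.7 -0.9  4.5]
released t 24.2 tcp [0.6396 0.0797 0.1887] open 0.0849 grasp 0.0 ft [ 0.2  0.2 -0.3]
wrist jar_placed uv [257. 200.] xy [0.639  0.0799] rect [638.4  79.8] [46.5 46.8] 90.0 z 0.1242 off mm [-1.3  0.2]
```

View pics/w_box_placed.png

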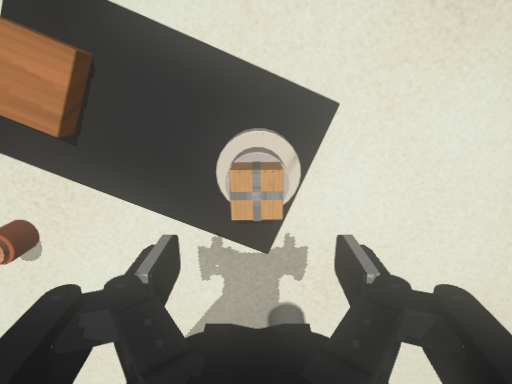

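View pics/w_jar_placed.png

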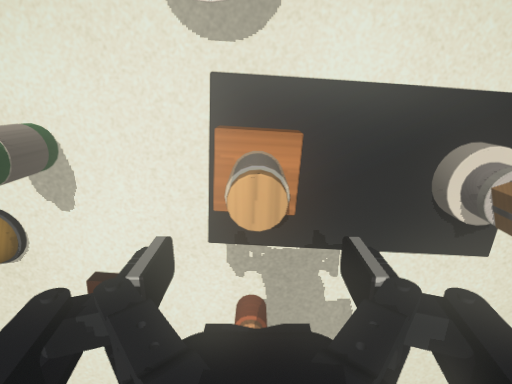

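Box is centred on the tin at (257,192), and the jar stands mid-plinth at (257,202). Next the carton, then the pot after a check.

Run:
```python
from arm import *
xy=np.array([.444,.2815]); y=hover(xy,-.075); a,rc=look("carton",xy,.022,.1); st()
if a is not None and np.abs(a-xy).max()<.01:
    g=(a+[.441,.2822])/2; ang=rc[2] if rc[1][0]>rc[1][1] else rc[2]-90   # direction of the length, deg
    print("length dir",ang)
    hover(g,np.radians(ang)); pick(g,.003)
    if observe()["opening"]>.032:
        t=np.array([.6305,-.043]); hover(t,np.radians(86.3)); place(t,.014,.06)
        a,rc=look("carton_placed",t,.032,.1)
```

```text
wrist carton uv [256. 171.] xy [0.4471 0.2814] rect [445.3 281.6] [38.1 98.5] 85.6 z 0.0214 off mm [ 3.1 -0.1]
 t 25.4 tcp [0.445  0.2808 0.1899] open 0.0848 grasp 0.0 ft [-0.8  0.   0.5]
length dir -4.362556457519531
gripped t 27.4 tcp [0.4446 0.2821 0.0037] open 0.0373 grasp 41.8 ft [-0.3  0.1  4.2]
lifted t 28.4 tcp [0.4429 0.2813 0.1882] open 0.0365 grasp 41.2 ft [ 1.  -0.6 -1.3]
down hit=True t 31.7 tcp [ 0.6298 -0.0429  0.0137] open 0.0371 grasp 41.8 ft [0.1 0.3 3.8]
released t 32.9 tcp [ 0.6295 -0.0428  0.1882] open 0.0600 grasp 0.0 ft [-0.7 -0.1 -0.4]
wrist carton_placed uv [260. 173.] xy [ 0.6285 -0.0398] rect [628.4 -42. ] [99.  38.1] 85.6 z 0.0315 off mm [-2.   3.2]
```

View pics/w_carton_placed.png

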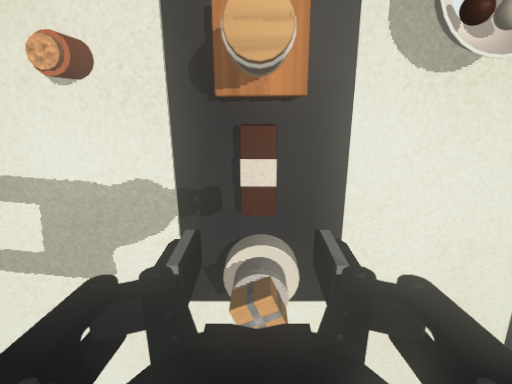

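Carton lies centred on the board at (258,170), in line with the plinths. Now the pot.

Run:
```python
from arm import *
xy=np.array([.440,.087]); hover(xy,-.065); a,rc=look("pot",xy,.05,.034)
if a is not None and np.abs(a-xy).max()<.01:
    pick(a,.006)
    if observe()["opening"]>.036:
        t=np.array([.688,-.0455]); hover(t,-.065); place(t,.017,.075)
        look("pot_placed",t,.06,.034)
        set_joints([-1.42,.22,1.526,0,1.395,-.126]); st()
        im,d=get_image("top"); c=get_calibration("top")
        for n,uv,r,h in [("jar",(240,168),24,.125),("box",(320,176),20,.108),("carton",(280,174),24,.032),("pot",(281,155),14,.06),("bottle",(153,154),20,.15),("bell",(130,195),20,.045)]:
            m,rc,z,k=top(d,c,uv,r,h); print(n,m.round(4),np.round(rc[1]),round(rc[2],1),"z",round(float(z),4),k)
        cv2.imwrite("pics/end.png",cv2.resize(im[100:260,100:400,::-1],None,fx=2.5,fy=2.5,interpolation=cv2.INTER_CUBIC))
```

```text
wrist pot uv [258. 178.] xy [0.4383 0.0875] rect [438.6  87.5] [30.5 31.3] 86.2 z 0.0492 off mm [-1.7  0.5]
gripped t 35.9 tcp [0.4395 0.0875 0.0072] open 0.0409 grasp 40.4 ft [-0.6  0.2  6.7]
lifted t 36.8 tcp [0.4372 0.0874 0.1884] open 0.0412 grasp 40.5 ft [ 0.1  0.6 -1. ]
down hit=True t 39.3 tcp [ 0.6871 -0.0454  0.0173] open 0.0413 grasp 40.8 ft [-1.2  1.1  4.3]
released t 40.5 tcp [ 0.687  -0.0453  0.1881] open 0.0748 grasp 0.0 ft [ 0.1 -1.  -0.9]
wrist pot_placed uv [257. 183.] xy [ 0.6859 -0.0462] rect [686.1 -46.1] [30.4 31.3] 86.2 z 0.0593 off mm [-2.1 -0.7]
 t 43.3 tcp [ 0.1717 -0.6011  0.2318] open 0.0750 grasp 0.0 ft [0.5 0.3 0.2]
jar [0.634 0.08 ] [44. 43.] 1.8 z 0.1244 216
box [ 0.6184 -0.1655] [45. 44.] 22.2 z 0.1074 224
carton [ 0.6258 -0.0416] [100.  40.] 86.0 z 0.031 414
pot [ 0.6832 -0.0446] [35. 38.] 69.7 z 0.0577 115
bottle [0.6588 0.3389] [27. 24.] 47.2 z 0.1493 75
bell [0.5445 0.4145] [43. 43.] 73.6 z 0.0397 136
```

View pics/end.png

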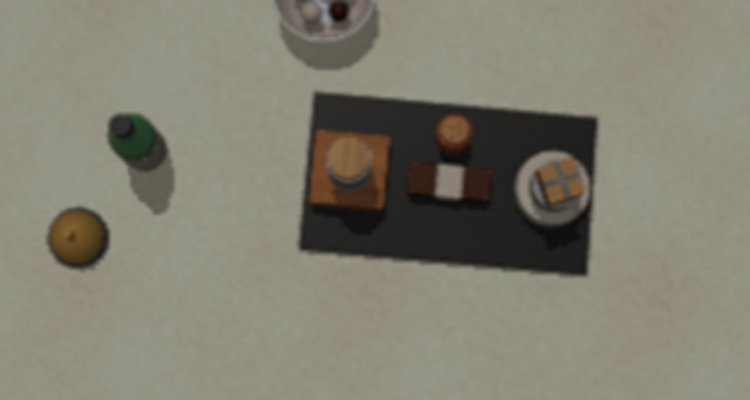

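View pics/w_pot_placed.png

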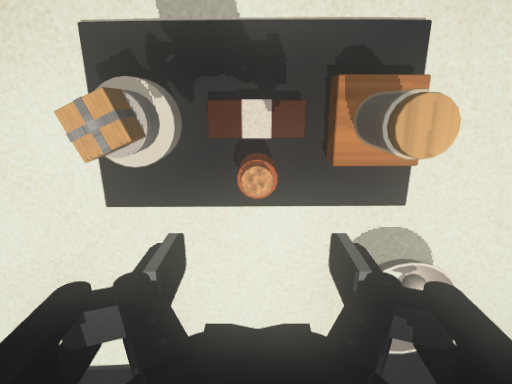

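The end picture (crop) shows the jar on the square plinth (350,165), the box on the tin on the marble plinth (557,183), the carton midway (450,182) with the pot behind it (455,132), and the bottle and bell unmoved. All offsets are within 3 mm in the top camera's own frame, so I'm handing in.

```bash
python3 -c "
from plant import *
print(job_done())"
```

```text
the job is handed in; nothing more can be done
None
```

I handed the job in after about 43 s of robot time: the jar, box and carton measured within 3 mm of their targets from above, the tin within about 2 mm in the wrist view, and the pot stands about 57 mm behind the carton's centre; the bottle and bell did not move measurably.

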